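# Clear the spray bench: tools back into their foam inserts

### The arm

A 6-joint arm with a two-finger parallel gripper is mounted at the origin on the work surface. World frame = base frame: x ahead of the robot, y to its left, z up, the work surface at z = 0. Lengths are in m, angles in rad, forces in N, time in s.
With the tool pointing down it reaches from about 0.375 to 0.9 m from the base axis. Payload 3.1 kg.
Tool frame: the origin (TCP) lies midway between the tips of the shut fingers; the grasp point (between the pads) lies 19 mm behind it; z points along the fingers, y is the line along which they close (so a half turn about z gives the same grasp; the last joint's range is limited). The gripper opens to 85 mm and grips with 20 to 120 N. Pads are 22 mm wide; open, the fingers measure 114 mm over their backs; the gripper's body (76 mm by 85 mm) begins 54 mm behind the grasp point. The pads swing forward as they close: fully open they stand 13 mm farther back than shut.
Start: joints at [1.026, 0.527, 1.433, -0, 1.181, -0.178], TCP at [0.224, 0.583, 0.231] pointing down, gripper open.
Joint ranges: [-3.08, 3.08], [-0.75, 2.2], [0.22, 2.44], [-1.43, 4.57], [0, 2.65], [-2.85, 2.85]. Speed limits (rad/s): [2.79, 2.79, 3.14, 3.14, 3.14, 3.14].

### API

Orientations are given as a unit quaternion [w, x, y, z].
In Python, from rig import arm, eyes gives the robot as it stands.
- The arm moves only by the tool move_arm, never from a script. Its arguments are lists of equal length, an entry for each row: "jaw": the closure, from 0 (fully open) to 1 (shut); "delta_pos": the shift along the tool's x, y, z scaled (see below), a list of three; "dr": the turn, a rotation vector about the tool's x, y, z scaled (see below), a list of three. In form: {"jaw": [jaw, ...], "delta_pos": [[x, y, z], ...], "dr": [[rx, ry, rz], ...]}. A call has 1 to 10 rows; each row is the pose to reach, as a shift and turn from the pose commanded when the call began, along the tool's axes at that moment, turning the shorter way round; what a row does not reach only later rows make up. The controller multiplies each number of a shift by 200 mm and each number of a turn by pi rad. A row lasts 1/10 s, in which the tool goes at most 50 mm and 8.59 degrees, less where a joint would pass 70% of its speed; a pose out of reach is approached as far as the arm can. A call with a number of a shift or a turn outside -1 to 1 is refused whole. A call with a gripper value outside its range is refused whole. The fingers move at their own pace and stop on an object; the grip force is fixed at half the most. Time passes only in rows, so rows that repeat a pose let the fingers close. It gives the time, the measured TCP pose, the force, the opening and the grip force at its end, in the units of the state.
- arm.get_obs(): the state, without advancing time (a new reading comes with each control period).
- eyes.snapshot(name): name is "scene" or "top" or "wrist"; returns (picture, depth): 480x640x3 uint8, red, green, blue; 480x640 float32, m along the optical axis (not along the pixel's ray), 0 where there is no reading.
- eyes.calibration(name): a dict with "fx", "fy", "cx", "cy" (pixels), "camera_from_world" (4x4, takes a point from world to camera coordinates). Camera axes: x right, y up, looking along -z (the intrinsics and any distortion apply to the point x, -y, -z); pixel columns grow to the right and rows downward; lengths in m; the calibration is good to about 2 mm. The wrist camera is an equidistant fisheye: a pixel r from the principal point sees the ray r / f radians off the axis. A picture is of the moment at which its call begins: read the wrist's pose just before it. calibration takes no time and is no camera call; for the wrist camera it gives the pose at the moment of the call.
- arm.sign_off(): hands the job in; it is judged then, once.
The state is a dict: "clock": time; "joint_positions": joint angles; "qvel": joint speeds; "joint_efforts": joint torques, N m; "eef_pos": TCP position; "eef_rot": TCP orientation; "contact_force": force on the tool from outside, world axes, zero at the start; "ft_torque": the same for the moment, N m; "grip_width": finger opening in m; "grip_force": force on a finger pad.
Only numpy, scipy, OpenCV 4.12 (cv2) and the standard library are available. Lean on these libraries where they do the work, as an engineer would, in place of code of your own. Each camera call takes 0.05 s, during which the arm holds its last target. There are 200 camera calls.

### The job

Put the four tools lying on the paint bench back into their foam inserts: the filling knife, the screwdriver, the spring clamp and the box cutter, each in the insert cut out to its shape, lying flat on the floor of its cut-out with its working end at the cut-out's working end. Lay them in, do not drop them. Leave the roll of tape where it lies and the spray can standing where it is.

Things in the scene. Friction and masses are not known exactly. Their poses are not given: they have to be found in the camera images.
- filling_knife: Filling (putty) knife, red handle, flared steel blade, 155 long, 90 g. Handle 24 wide, 18 high, x -62 to 30: grip across it at the origin. Blade 2 thick at height 9, 56 wide at its end, x = 92. Loose, lying flat. Origin: underside, at the grip point on the centre line; x towards the working end, y across, z up. Sizes in mm.
- screwdriver: Screwdriver, green flat-sided handle, thin steel shaft, 155 long, 100 g. Handle 28 wide, 26 high, x -62 to 27: grip across it at the origin. Shaft 7 thick at height 13, to x = 92. Loose, lying flat. Origin: underside, at the grip point on the centre line; x towards the working end, y across, z up. Sizes in mm.
- spring_clamp: Blue spring clamp, orange jaw tips, 110 long, 21 high, 100 g, rigid. Pivot block at the origin 34 wide (y), 30 long: grip across it. Two handles splay to x = -50 (56 wide), closed jaws reach x = 60 (28 wide). Loose, lying flat. Origin: underside, at the grip point on the centre line; x towards the working end, y across, z up. Sizes in mm.
- cutter: Box cutter, orange body, grey nose, steel blade, 150 long, 120 g. Body 32 wide, 20 high, x -57 to 54: grip across it at the origin; black button on top, 3 high. Blade 13 wide at height 10, to x = 92. Loose, lying flat. Origin: underside, at the grip point on the centre line; x towards the working end, y across, z up. Sizes in mm.
- insert_filling_knife: Insert for the filling knife: pocket like a shovel, 40 wide from x = -70, widening to 72 at x = 100. Fixed foam block 185 x 92 x 28, black, yellow pocket floor 14 up; pocket has 8 mm play all round. A trough as deep (x -30 to 30) runs right across for fingers, open at the sides. Origin: underside, mid-trough (block x -77.5 to 107.5); a seated tool's origin is 14 above it, x axes alike.
- insert_screwdriver: Insert for the screwdriver: pocket 44 wide from x = -70, then a slot 23 wide to x = 100. Fixed foam block 185 x 92 x 28, black, yellow pocket floor 14 up; pocket has 8 mm play all round. A trough as deep (x -30 to 30) runs right across for fingers, open at the sides. Origin: underside, mid-trough (block x -77.5 to 107.5); a seated tool's origin is 14 above it, x axes alike.
- insert_clamp: Insert for the spring clamp: short pocket, 72 wide from x = -58, then 46 wide to x = 68. Fixed foam block 185 x 92 x 28, black, yellow pocket floor 14 up; pocket has 8 mm play all round. A trough as deep (x -30 to 30) runs right across for fingers, open at the sides. Origin: underside, mid-trough (block x -77.5 to 107.5); a seated tool's origin is 14 above it, x axes alike.
- insert_cutter: Insert for the box cutter: pocket 48 wide from x = -65, tip 32 wide from x = 75 to 100. Fixed foam block 185 x 92 x 28, black, yellow pocket floor 14 up; pocket has 8 mm play all round. A trough as deep (x -30 to 30) runs right across for fingers, open at the sides. Origin: underside, mid-trough (block x -77.5 to 107.5); a seated tool's origin is 14 above it, x axes alike.
- tape_roll: Roll of blue masking tape lying flat, a ring 96 mm across, 25 mm high, loose; to be left alone. It may lie in any place among the tools and inserts. Origin: centre of its underside.
- spray_can: White and green spray can standing beyond the work on the far right, 66 mm across, 196 mm high, loose; to be left alone. Origin: centre of its underside.

How it is judged:
At the end, for the whole second after the job is handed in: Each tool lies still in its own insert: origins within 15 mm horizontally, underside on the pocket floor (11 to 16 mm above the insert's underside), within 0.2 rad of the insert's lengthwise axis, tilted under 0.025 rad; tape roll and spray can within 30 mm of their start, can upright (0.1 rad) (horizontal distance between filling_knife and insert_filling_knife below 0.015 m and z of filling_knife in the frame of insert_filling_knife between 0.011 and 0.016 m and angle between the x axis of filling_knife and the x axis of insert_filling_knife, either way round below 0.2 rad and angle between each of filling_knife, screwdriver, spring_clamp, cutter's own z axis and vertical below 0.025 rad and linear speed of each of filling_knife, screwdriver, spring_clamp, cutter below 0.02 m/s and angular speed of each of filling_knife, screwdriver, spring_clamp, cutter below 0.2 rad/s and horizontal distance between screwdriver and insert_screwdriver below 0.015 m and z of screwdriver in the frame of insert_screwdriver between 0.011 and 0.016 m and angle between the x axis of screwdriver and the x axis of insert_screwdriver, either way round below 0.2 rad and horizontal distance between spring_clamp and insert_clamp below 0.015 m and z of spring_clamp in the frame of insert_clamp between 0.011 and 0.016 m and angle between the x axis of spring_clamp and the x axis of insert_clamp, either way round below 0.2 rad and horizontal distance between cutter and insert_cutter below 0.015 m and z of cutter in the frame of insert_cutter between 0.011 and 0.016 m and angle between the x axis of cutter and the x axis of insert_cutter, either way round below 0.2 rad and distance of each of tape_roll, spray_can from where it was at the start of the episode below 0.03 m and angle between spray_can's own z axis and vertical below 0.1 rad); the robot touches nothing.
It fails at once if the spray can is knocked over (angle between spray_can's own z axis and vertical above 0.5 rad).
It fails at once if the filling knife is dropped into its insert (horizontal distance between filling_knife and insert_filling_knife below 0.03 m and z of filling_knife in the frame of insert_filling_knife below 0.035 m and linear speed of filling_knife above 0.7 m/s).
It fails at once if the screwdriver is dropped into its insert (horizontal distance between screwdriver and insert_screwdriver below 0.03 m and z of screwdriver in the frame of insert_screwdriver below 0.035 m and linear speed of screwdriver above 0.7 m/s).
It fails at once if the spring clamp is dropped into its insert (horizontal distance between spring_clamp and insert_clamp below 0.03 m and z of spring_clamp in the frame of insert_clamp below 0.035 m and linear speed of spring_clamp above 0.7 m/s).
It fails at once if the cutter is dropped into its insert (horizontal distance between cutter and insert_cutter below 0.03 m and z of cutter in the frame of insert_cutter below 0.035 m and linear speed of cutter above 0.7 m/s).
It also fails if it takes over 99 s, if anything falls off the work surface, if the arm or the gripper's body presses on something with over 40 N, if the wrist force passes 120 N, or if a joint passes its speed limit or range.

## Working session

There is one attempt and no reset: what is moved stays moved. The work goes in short steps, Python scripts to look and compute and a tool call to move; the robot and the scene stay as the last step left them, time stands still between calls to the robot, and variables do not carry over. Pictures are saved under pics/ and viewed, at most 14 in all, crops included, and the job is handed in when it is done.

Besides the shell and the picture viewer there is one more tool, called after "Emit:" by a JSON object that holds its "fn" and its "kwargs", one argument or row to a line. move_arm: Moves the arm, as the interface text tells. Its arguments: {"type":"object","properties":{"jaw":{"type":"array"},"delta_pos":{"type":"array"},"dr":{"type":"array"}},"required":["jaw","delta_pos","dr"]}

```bash
ls; mkdir -p pics; python3 - <<'E'
from rig import arm, eyes
import cv2,numpy as np
for n in ("top","scene"):
    p,d=eyes.snapshot(n); cv2.imwrite(f"pics/{n}0.png",p[:,:,::-1]); np.savez(f"{n}0.npz",p=p,d=d)
    c=eyes.calibration(n); print(n,c)
o=arm.get_obs(); print(o)
E
```

```text
pics
top {'fx': 519.3841716522962, 'fy': 519.3841716522962, 'cx': 311.8982234262644, 'cy': 238.26499702450343, 'camera_from_world': array([[ 1.17622944e-04, -9.99769596e-01, -2.14649001e-02,
        -1.12740274e-02],
       [ 9.98234898e-01, -1.15739441e-03,  5.93780110e-02,
        -5.55390495e-01],
       [-5.93891734e-02, -2.14339966e-02,  9.98004764e-01,
        -1.14502481e+00],
       [ 0.00000000e+00,  0.00000000e+00,  0.00000000e+00,
         1.00000000e+00]])}
scene {'fx': 606.5469800238807, 'fy': 606.5469800238807, 'cx': 319.3728191864206, 'cy': 240.0944414352849, 'camera_from_world': array([[ 0.54061333,  0.84117032, -0.01302775, -0.29315518],
       [-0.63940889,  0.42090801,  0.64342266,  0.34888084],
       [ 0.54671152, -0.33951281,  0.76540026, -1.78583464],
       [ 0.        ,  0.        ,  0.        ,  1.        ]])}
{'clock': 0.1, 'joint_positions': array([ 1.02553613e+00,  5.28373243e-01,  1.43378540e+00, -4.55751280e-06,
        1.18139593e+00, -1.78489763e-01]), 'qvel': array([-0.00052157, -0.00163435, -0.00112717, -0.00044919,  0.00174798,
       -0.00139636]), 'joint_efforts': array([-1.67408939e-04, -4.43305957e+01, -1.78587931e+01, -2.17965021e-04,
        3.93905750e-03, -1.14579007e-05]), 'eef_pos': array([0.22375293, 0.58288111, 0.23042787]), 'eef_rot': array([-3.45316549e-04,  1.82358125e-01,  9.83231688e-01, -9.18173006e-04]), 'contact_force': array([ 0.98161897, -0.66317608, -1.08286096]), 'ft_torque': array([ 0.01381694, -0.03189981, -0.02433378]), 'grip_force': 0.0, 'grip_width': 0.08513643222388506}
```

View pics/top0.png

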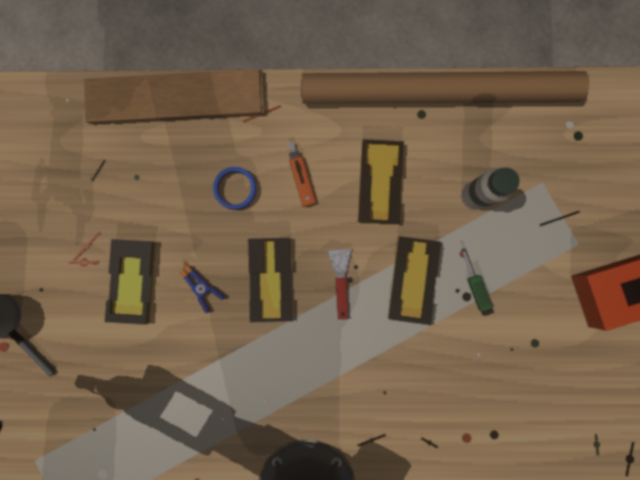

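View pics/scene0.png

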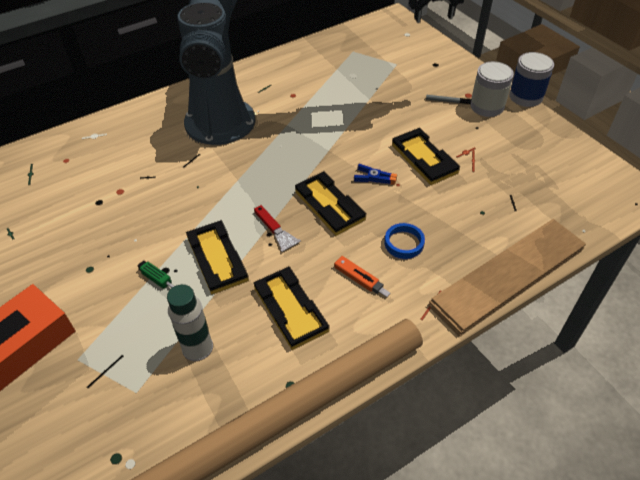

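The top view shows the clamp insert at (130,282), the screwdriver insert (270,280), the cutter insert (415,280) and the knife insert (382,182), with all working ends up in the image. The tools are the clamp (200,288), knife (342,280), cutter (302,180) and screwdriver (478,285). The tape is at (235,188) and the can at (495,185).

```bash
cat > h.py <<'E'
import cv2,numpy as np
from rig import arm,eyes
from scipy.spatial.transform import Rotation as R
def cast(c,uv,z,fish=False):
    uv=np.atleast_2d(np.asarray(uv,float)); T=np.linalg.inv(c["camera_from_world"])
    x=(uv[:,0]-c["cx"])/c["fx"]; y=(uv[:,1]-c["cy"])/c["fy"]
    if fish:
        r=np.hypot(x,y)+1e-9; d=np.c_[np.sin(r)*x/r,-np.sin(r)*y/r,-np.cos(r)]
    else: d=np.c_[x,-y,-np.ones_like(x)]
    d=d@T[:3,:3].T; o=T[:3,3]
    return o+d*((z-o[2])/d[:,2])[:,None]
def rect(P):
    (cx,cy),(w,h),a=cv2.minAreaRect((P[:,:2]*1000).astype(np.float32))
    if h>w: w,h,a=h,w,a+90
    a=(a+90)%180-90
    return cx,cy,w,h,a
def biggest(m,box):
    u0,v0,u1,v1=box; s=np.zeros_like(m); s[v0:v1,u0:u1]=m[v0:v1,u0:u1]
    n,l,st,_=cv2.connectedComponentsWithStats(s.astype(np.uint8))
    k=1+np.argmax(st[1:,4]); v,u=np.where(l==k); return np.c_[u,v]
E
python3 - <<'E'
from h import *
p=np.load("top0.npz")["p"]; c=eyes.calibration("top")
hsv=cv2.cvtColor(p,cv2.COLOR_RGB2HSV).astype(int); H,S,V=hsv[...,0],hsv[...,1],hsv[...,2]
boxes={"clampI":(95,230,165,335),"screwI":(240,228,300,330),"cutI":(380,228,447,332),"knifeI":(350,130,410,230)}
for n,b in boxes.items():
    yel=biggest((H>18)&(H<36)&(S>170)&(V>90),b)
    dark=np.zeros(H.shape,bool); dark[V<70]=1; dark[yel[:,1],yel[:,0]]=1
    dark=cv2.morphologyEx(dark.astype(np.uint8),cv2.MORPH_OPEN,np.ones((3,3)))>0
    print(n,"block",np.round(rect(cast(c,biggest(dark,b),.028)),1),"yellow",np.round(rect(cast(c,yel,.014)),1))
red=((H<4)|(H>172))&(S>150)&(V>60)
tools={"knife":(red,(325,235,360,325),.012),"screw":((H>45)&(H<85)&(S>100),(460,265,500,320),.018),
"cutter":((H<14)&(S>150)&(V>100),(280,135,322,212),.015),"clampblue":((H>105)&(H<130)&(S>120),(175,255,232,318),.015),
"clamporange":((H<18)&(S>180)&(V>120),(175,255,205,280),.015),"tape":((H>105)&(H<130)&(S>120),(205,160,262,215),.025),
"kblade":((S<60)&(V>100),(325,240,356,280),.009),"shaft":((S<70)&(V>120),(455,235,480,276),.013)}
for n,(m,b,z) in tools.items():
    q=biggest(m,b); P=cast(c,q,z); print(n,len(q),np.round(rect(P),1),np.round(P.mean(0)[:2]*1000,1))
print("pivot",cast(c,[(200.5,288.5)],.021))
big=cv2.resize(p[130:340,90:510],None,fx=1.9,fy=1.9,interpolation=cv2.INTER_CUBIC); cv2.imwrite("pics/crop.png",big[:,:,::-1])
E
```

```text
Traceback (most recent call last):
  File "h.py", line 20, in biggest
    k=1+np.argmax(st[1:,4]); v,u=np.where(l==k); return np.c_[u,v]
        ~~~~~~~~~^^^^^^^^^^
ValueError: attempt to get argmax of an empty sequence
```

```bash
cat > m.py <<'E'
from h import *
p=np.load("top0.npz")["p"]; c=eyes.calibration("top")
hsv=cv2.cvtColor(p,cv2.COLOR_RGB2HSV).astype(int); H,S,V=hsv[...,0],hsv[...,1],hsv[...,2]
for n,(u,v) in dict(y1=(130,295),y2=(270,290),y3=(415,280),y4=(382,180),blk=(288,300),wood=(320,220),red=(342,300),green=(481,295),orange=(302,180),blue=(193,297),blade=(341,263),tape=(217,190)).items(): print(n,hsv[v,u],end=" ")
print()
boxes={"clampI":(95,230,165,335),"screwI":(240,228,300,330),"cutI":(380,228,447,332),"knifeI":(350,130,410,230)}
for n,b in boxes.items():
  try:
    yel=biggest((H>18)&(H<36)&(S>205)&(V>90),b)
    dark=np.zeros(H.shape,bool); dark[V<70]=1; dark[yel[:,1],yel[:,0]]=1
    dark=cv2.morphologyEx(dark.astype(np.uint8),cv2.MORPH_OPEN,np.ones((3,3)))>0
    print(n,"block",np.round(rect(cast(c,biggest(dark,b),.028)),1),"yellow",np.round(rect(cast(c,yel,.014)),1))
  except ValueError: print(n,"none")
red=((H<4)|(H>172))&(S>150)&(V>60)
tools={"knife":(red,(325,235,360,325),.012),"screw":((H>45)&(H<85)&(S>100),(460,265,500,320),.018),
"cutter":((H<14)&(S>150)&(V>100),(280,135,322,212),.015),"clampblue":((H>105)&(H<130)&(S>120),(175,255,232,318),.015),
"clamporange":((H<18)&(S>180)&(V>120),(175,255,205,280),.015),"tape":((H>105)&(H<130)&(S>120),(205,160,262,215),.025),
"kblade":((S<60)&(V>100),(325,240,356,280),.009),"shaft":((S<70)&(V>120),(455,235,480,276),.013)}
for n,(m,b,z) in tools.items():
  try:
    q=biggest(m,b); P=cast(c,q,z); print(n,len(q),np.round(rect(P),1),np.round(P.mean(0)[:2]*1000,1))
  except ValueError: print(n,"none")
print("pivot",cast(c,[(200.5,288.5)],.021))
big=cv2.resize(p[130:340,90:510],None,fx=1.9,fy=1.9,interpolation=cv2.INTER_CUBIC); cv2.imwrite("pics/crop.png",big[:,:,::-1])
E
python3 m.py
```

```text
y1 [ 29 141 147] y2 [ 25 152 146] y3 [ 22 159 146] y4 [ 22 164 145] blk [15 54 47] wood [ 16 100 140] red [  2 164 115] green [53 86 65] orange [ 11 118  65] blue [ 16 101 129] blade [150   6 134] tape [116 108  78] 
clampI none
screwI none
cutI none
knifeI none
knife 285 [422.7 -77.7  84.5  18.4   2.7] [427.1 -77.6]
screw 10 [ 400.7 -389.3   10.6    3.7  -75.9] [ 400.7 -389.2]
cutter 539 [684.7  10.8 110.5  29.9  16.6] [682.6  10.1]
clampblue 15 [456.  260.6  26.2   3.1  34.5] [455.9 260.7]
clamporange none
tape 315 [669.1 162.8  90.   88.   89.9] [669.2 160.3]
kblade 476 [500.3 -72.2  62.7  53.8  -0. ] [506.1 -73.2]
shaft 815 [ 518.  -356.6   89.8   53.2   -0.9] [ 522.  -355.8]
pivot [[0.44344269 0.23620756 0.021     ]]
```

View pics/crop.png

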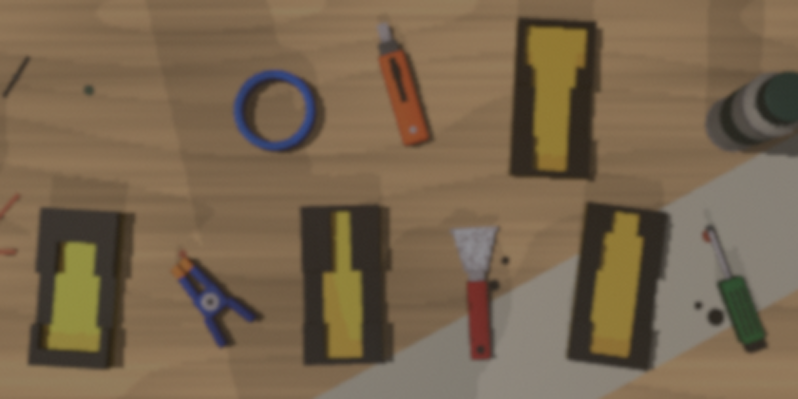

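The crop confirms what each insert and tool is. All working ends point away from the robot; the screwdriver tip is at the top left, the clamp jaws are at the top left and the cutter blade is at the top. The saturation thresholds were too high, so I'm lowering them.

```bash
sed -i 's/(S>205)&(V>90)/(S>128)\&(V>90)/; s/(H>45)&(H<85)&(S>100)/(H>42)\&(H<90)\&(S>60)/; s/(H>105)&(H<130)&(S>120)/(H>105)\&(H<135)\&(S>60)/g; s/(H<18)&(S>180)&(V>120)/(H<14)\&(S>135)\&(V>80)/; s/((S<70)&(V>120),(455/((H>90)\&(S<70),(455/; s/(S>150)&(V>60)/(S>100)\&(V>40)/' m.py; python3 m.py
```

```text
y1 [ 29 141 147] y2 [ 25 152 146] y3 [ 22 159 146] y4 [ 22 164 145] blk [15 54 47] wood [ 16 100 140] red [  2 164 115] green [53 86 65] orange [ 11 118  65] blue [ 16 101 129] blade [150   6 134] tape [116 108  78] 
clampI block [459.6 389.9 179.8 100.2  -3.6] yellow [4.488e+02 3.996e+02 1.253e+02 6.130e+01 1.000e-01]
screwI block [464.3  76.6 181.1 100.    1.5] yellow [4.637e+02 8.210e+01 1.716e+02 4.480e+01 3.000e-01]
cutI block [ 463.1 -238.2  182.    94.2   -7.8] yellow [ 465.4 -238.6  167.3   49.6   -7.8]
knifeI block [ 681.  -166.2  185.    93.7   -2.7] yellow [ 6.835e+02 -1.702e+02  1.702e+02  6.980e+01 -6.000e-01]
knife 353 [422.5 -77.7  89.2  21.4   3.2] [422.5 -77.9]
screw 440 [ 434.  -382.1   77.3   28.1   19.6] [ 434.4 -382.1]
cutter 539 [684.7  10.8 110.5  29.9  16.6] [682.6  10.1]
clampblue 377 [442.1 235.1  90.4  52.3  41. ] [442.5 234.7]
clamporange 37 [483.9 270.6  24.9  13.2 -26. ] [484.6 268.9]
tape 547 [669.1 162.8  94.5  92.5  89.9] [669.3 161.8]
kblade 476 [500.3 -72.2  62.7  53.8  -0. ] [506.1 -73.2]
shaft 2 [ 514.6 -353.2    3.1    0.    44.3] [ 514.6 -353.2]
pivot [[0.44344269 0.23620756 0.021     ]]
```

```bash
cat >> h.py <<'E'
def go(x,y,z,axis):
    "units for TCP to x,y,z with tool vertical, fingers closing across 'axis' (deg)"
    o=arm.get_obs(); q=o["eef_rot"]; A=R.from_quat([q[1],q[2],q[3],q[0]]); p=o["eef_pos"]
    Y=A.as_matrix()[:,1]; cur=np.degrees(np.arctan2(Y[1],Y[0]))
    out=[]
    for k in (90,-90):
        t=np.radians(axis+k); B=R.from_matrix(np.array([[np.sin(t),np.cos(t),0],[-np.cos(t),np.sin(t),0],[0,0,-1]]))
        # columns: x=(sin,-cos), y=(cos,sin), z=down
        out.append(((A.inv()*B).as_rotvec(),np.arctan2(y,x)-t))
    d=A.inv().apply(np.array([x,y,z])-p)/.2
    print("t",round(o["clock"],2),"p",np.round(p,4),"j6",round(o["joint_positions"][5],2),"yaw",round(cur,1),"w",round(o["grip_width"],4),"F",np.round(o["contact_force"],1))
    print(" delta",np.round(d,4)); 
    for rv,j6 in out: print(" dr",np.round(rv/np.pi,4),"deg",np.round(np.degrees(np.linalg.norm(rv)),1),"j6~",round((j6+np.pi)%(2*np.pi)-np.pi,2))
E
python3 -c "
from h import *
go(.445,.27,.22,39.5)"
```

```text
Traceback (most recent call last):
  File "h.py", line 27, in go
    t=np.radians(axis+k); B=R.from_matrix(np.array([[np.sin(t),np.cos(t),0],[-np.cos(t),np.sin(t),0],[0,0,-1]]))
                            ~~~~~~~~~~~~~^^^^^^^^^^^^^^^^^^^^^^^^^^^^^^^^^^^^^^^^^^^^^^^^^^^^^^^^^^^^^^^^^^^^^^^
  File "scipy/spatial/transform/_rotation.pyx", line 1143, in scipy.spatial.transform._rotation.Rotation.from_matrix
ValueError: Non-positive determinant (left-handed or null coordinate frame) in rotation matrix 0: [[ 0.77162458 -0.63607822  0.        ]
 [ 0.63607822  0.77162458  0.        ]
 [ 0.          0.         -1.        ]].
```

```bash
sed -i 's/\[\[np.sin(t),np.cos(t),0\],\[-np.cos(t),np.sin(t),0\]/[[-np.sin(t),np.cos(t),0],[np.cos(t),np.sin(t),0]/' h.py
python3 -c "
from h import *
go(.445,.27,.22,39.5)"
```

```text
t 0.1 p [0.2238 0.5829 0.2304] j6 -0.18 yaw 69.0 w 0.0851 F [ 1.  -0.7 -1.1]
 delta [-1.5937 -1.0636  0.0536]
 dr [-0.0005 -0.0004 -0.3362] deg 60.5 j6~ -1.71
 dr [-5.000e-04  6.000e-04  6.638e-01] deg 119.5 j6~ 1.43
```

Emit:
{"fn": "move_arm", "kwargs": {
  "jaw": [0, 0, 0, 0, 0],
  "delta_pos": [
    [-0.8, -0.53, 0.03],
    [-0.8, -0.53, 0.03],
    [-0.8, -0.53, 0.03],
    [-0.8, -0.53, 0.03],
    [-0.8, -0.53, 0.03]
  ],
  "dr": [
    [0, 0, -0.168],
    [0, 0, -0.168],
    [0, 0, -0.168],
    [0, 0, -0.168],
    [0, 0, -0.168]
  ]
}}

```text
clock: 0.6
eef_pos: [0.3382, 0.4226, 0.2247]
eef_rot: [-0.0, -0.078, 0.997, -0.002]
contact_force: [0.7, -0.1, 0.5]
grip_width: 0.0854
grip_force: 0.0
```

```bash
python3 -c "
from h import *
go(.445,.27,.22,39.5)"
```

```text
t 0.6 p [0.3382 0.4226 0.2247] j6 -1.04 yaw 98.9 w 0.0854 F [ 0.7 -0.1  0.5]
 delta [-0.4092 -0.8364  0.0257]
 dr [-0.0009 -0.0006 -0.1698] deg 30.6 j6~ -1.71
 dr [-8.000e-04  1.200e-03  8.302e-01] deg 149.4 j6~ 1.43
```

Emit:
{"fn": "move_arm", "kwargs": {
  "jaw": [0, 0, 0, 0, 0],
  "delta_pos": [
    [-0.41, -0.84, 0.03],
    [-0.41, -0.84, 0.03],
    [-0.41, -0.84, 0.03],
    [-0.41, -0.84, 0.03],
    [-0.41, -0.84, 0.03]
  ],
  "dr": [
    [0, 0, -0.17],
    [0, 0, -0.17],
    [0, 0, -0.17],
    [0, 0, -0.17],
    [0, 0, -0.17]
  ]
}}

```text
clock: 1.1
eef_pos: [0.4463, 0.2713, 0.2191]
eef_rot: [0.0, -0.339, 0.941, -0.001]
contact_force: [-0.7, 0.1, 0.6]
grip_width: 0.0858
grip_force: 0.0
```

```bash
python3 - <<'E'
from h import *
c=eyes.calibration("wrist"); p,d=eyes.snapshot("wrist"); np.savez("w1.npz",p=p,d=d,**c); cv2.imwrite("pics/w1.png",p[:,:,::-1])
print(c["fx"],c["cx"],c["cy"],np.linalg.inv(c["camera_from_world"]).round(3))
go(.4434,.2362,.03,39.5)
E
```

```text
371.64829954431775 316.7344580098157 240.6170079614825 [[-0.638 -0.74  -0.214  0.393]
 [ 0.77  -0.614 -0.175  0.226]
 [-0.002 -0.276  0.961  0.361]
 [ 0.     0.     0.     1.   ]]
t 1.15 p [0.4451 0.2725 0.219 ] j6 -1.93 yaw 129.5 w 0.0854 F [ 0.3  0.1 -0.7]
 delta [ 0.1219 -0.1343  0.9451]
 dr [-0.0001 -0.      0.0001] deg 0.0 j6~ -1.77
 dr [ 1.000e-04 -1.000e-04 -9.999e-01] deg 180.0 j6~ 1.37
```

View pics/w1.png

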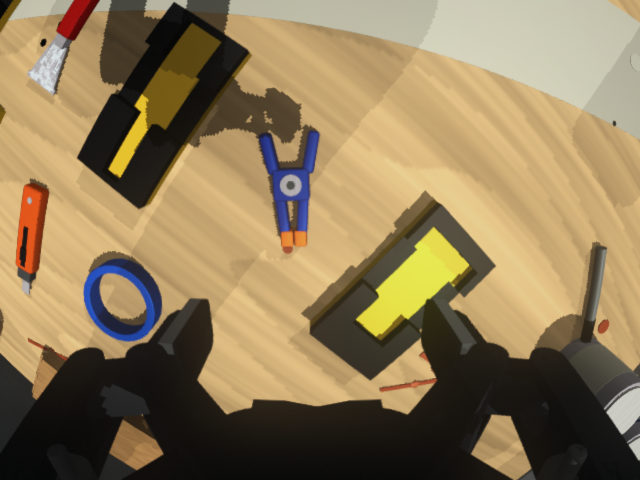

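The wrist view shows the clamp pivot at (291,185), with jaw tips near (294,248). The clamp insert's top corners are at about (440,205), (494,267), (374,379) and (312,328), and the screwdriver insert's at (176,4), (248,51), (142,207) and (79,157).

```bash
cat >> h.py <<'E'
def block(c,uv,fish=True,z=.028):
    "uv: top corners in order; prints centre of block, axis, sizes, and insert origin (x=-15 from centre)"
    P=cast(c,uv,z,fish)[:,:2]*1000; C=P.mean(0)
    a=(P[1]+P[2]-P[0]-P[3])/2; b=(P[2]+P[3]-P[0]-P[1])/2
    L,W=(a,b) if np.linalg.norm(a)>np.linalg.norm(b) else (b,a)
    if L[0]<0: L=-L
    u=L/np.linalg.norm(L); print("centre",C.round(1),"len",np.linalg.norm(L).round(1),"wid",np.linalg.norm(W).round(1),"angle",np.degrees(np.arctan2(u[1],u[0])).round(1),"origin",(C-15*u).round(1))
E
python3 - <<'E'
from h import *
c=dict(np.load("w1.npz"));p=c["p"]
hsv=cv2.cvtColor(p,cv2.COLOR_RGB2HSV).astype(int); H,S,V=hsv[...,0],hsv[...,1],hsv[...,2]
block(c,[(440,205),(494,267),(374,379),(312,328)]); block(c,[(176,4),(248,51),(142,207),(79,157)])
for n,b,m in (("clampY",(350,220,480,345),(H>22)&(H<36)&(S>150)&(V>120)),("screwY",(100,15,230,185),(H>20)&(H<36)&(S>150)&(V>60))):
    P=cast(c,biggest(m,b),.014,True);print(n,np.round(rect(P),1))
b=biggest((H>105)&(H<135)&(S>100),(250,120,330,240)); P=cast(c,b,.012,True); print("blue",np.round(rect(P),1),P.mean(0)*1000)
print("pivot",cast(c,[(291,185)],.021,True)*1000,"tips",cast(c,[(294,240)],.015,True)*1000)
o=biggest((H<14)&(S>150)&(V>90),(270,220,320,260)); print(cast(c,o,.012,True).mean(0)*1000)
E
```

```text
centre [456.9 395.1] len 176.9 wid 94.0 angle -3.2 origin [441.9 395.9]
centre [462.   84.8] len 180.3 wid 90.7 angle 1.4 origin [447.   84.5]
clampY [448.9 398.6 126.3  66.   -3.3]
screwY [463.7  81.4 171.5  45.    1.4]
blue [441.6 234.4  94.6  54.5  41.9] [440.44603072 232.74529434  12.        ]
pivot [[442.45078517 235.97604165  21.        ]] tips [[483.24373621 271.93253175  15.        ]]
[486.85123039 268.63778844  12.        ]
```

```bash
python3 -c "
from h import *
go(.4424,.2358,.06,41)"
```

```text
t 1.15 p [0.4451 0.2725 0.219 ] j6 -1.93 yaw 129.5 w 0.0854 F [ 0.3  0.1 -0.7]
 delta [ 0.127  -0.1327  0.7951]
 dr [-0.0001 -0.     -0.0083] deg 1.5 j6~ -1.8
 dr [-1.000e-04  1.000e-04  9.917e-01] deg 178.5 j6~ 1.34
```

Emit:
{"fn": "move_arm", "kwargs": {
  "jaw": [0, 0, 0, 0, 0, 0],
  "delta_pos": [
    [0.127, -0.133, 0.2],
    [0.127, -0.133, 0.45],
    [0.127, -0.133, 0.7],
    [0.127, -0.133, 0.85],
    [0.127, -0.133, 0.9],
    [0.127, -0.133, 0.9]
  ],
  "dr": [
    [0, 0, -0.008],
    [0, 0, -0.008],
    [0, 0, -0.008],
    [0, 0, -0.008],
    [0, 0, -0.008],
    [0, 0, -0.008]
  ]
}}

```text
clock: 1.75
eef_pos: [0.4395, 0.2386, 0.0382]
eef_rot: [-0.002, -0.353, 0.936, 0.0]
contact_force: [0.5, -0.3, 0.2]
grip_width: 0.0851
grip_force: 0.0
```

```bash
python3 -c "
from h import *
go(.4424,.2358,.003,41)"
```

```text
t 1.75 p [0.4395 0.2386 0.0382] j6 -2.02 yaw 131.3 w 0.0851 F [ 0.5 -0.3  0.2]
 delta [-0.0025 -0.0203  0.1758]
 dr [ 0.0005 -0.0009  0.0016] deg 0.4 j6~ -1.8
 dr [ 1.500e-03  8.000e-04 -9.984e-01] deg 179.7 j6~ 1.34
```

Emit:
{"fn": "move_arm", "kwargs": {
  "jaw": [0, 0, 0, 1, 1, 1, 1, 1, 1],
  "delta_pos": [
    [0, -0.01, 0.1],
    [0, -0.01, 0.176],
    [0, -0.01, 0.176],
    [0, -0.01, 0.176],
    [0, -0.01, 0.176],
    [0, -0.01, 0.176],
    [0, -0.01, 0.176],
    [0, -0.01, 0.176],
    [0, -0.01, 0.176]
  ],
  "dr": [
    [0, 0, 0],
    [0, 0, 0],
    [0, 0, 0],
    [0, 0, 0],
    [0, 0, 0],
    [0, 0, 0],
    [0, 0, 0],
    [0, 0, 0],
    [0, 0, 0]
  ]
}}

```text
clock: 2.65
eef_pos: [0.4431, 0.2366, 0.0058]
eef_rot: [0.001, -0.352, 0.936, -0.0]
contact_force: [-1.1, -0.6, 8.9]
grip_width: 0.0325
grip_force: 60.6
```

```bash
python3 -c "
from h import *
go(.4430,.396,.10,-3.2)"
```

```text
t 2.65 p [0.4431 0.2366 0.0058] j6 -2.02 yaw 131.3 w 0.0325 F [-1.1 -0.6  8.9]
 delta [-0.5264  0.599  -0.4703]
 dr [-0.     0.001  0.247] deg 44.5 j6~ -0.79
 dr [-0.0012 -0.     -0.753 ] deg 135.5 j6~ 2.36
```

Emit:
{"fn": "move_arm", "kwargs": {
  "jaw": [1, 1, 1, 1, 1, 1, 1, 1, 1, 1],
  "delta_pos": [
    [0, 0, -0.15],
    [0, 0, -0.4],
    [-0.1, 0.12, -0.47],
    [-0.25, 0.3, -0.47],
    [-0.4, 0.45, -0.47],
    [-0.526, 0.6, -0.47],
    [-0.526, 0.6, -0.47],
    [-0.526, 0.6, -0.47],
    [-0.526, 0.6, -0.47],
    [-0.526, 0.6, -0.47]
  ],
  "dr": [
    [0, 0, 0],
    [0, 0, 0.04],
    [0, 0, 0.08],
    [0, 0, 0.12],
    [0, 0, 0.16],
    [0, 0, 0.2],
    [0, 0, 0.247],
    [0, 0, 0.247],
    [0, 0, 0.247],
    [0, 0, 0.247]
  ]
}}

```text
clock: 3.65
eef_pos: [0.4418, 0.3948, 0.0981]
eef_rot: [-0.0, 0.027, 1.0, -0.0]
contact_force: [0.1, 0.2, -1.8]
grip_width: 0.0323
grip_force: 60.3
```

```bash
python3 - <<'E'
from h import *
c=eyes.calibration("wrist"); p,d=eyes.snapshot("wrist"); np.savez("w2.npz",p=p,d=d,**c); cv2.imwrite("pics/w2.png",p[:,:,::-1])
go(.4430,.396,.021,-3.2)
E
```

```text
t 3.7 p [0.442  0.3948 0.0981] j6 -0.97 yaw 86.8 w 0.0325 F [ 0.9 -0.4 -0.7]
 delta [-0.0047  0.0067  0.3855]
 dr [-0.0002 -0.0002  0.0001] deg 0.1 j6~ -0.79
 dr [ 3.000e-04 -3.000e-04 -9.999e-01] deg 180.0 j6~ 2.36
```

View pics/w2.png

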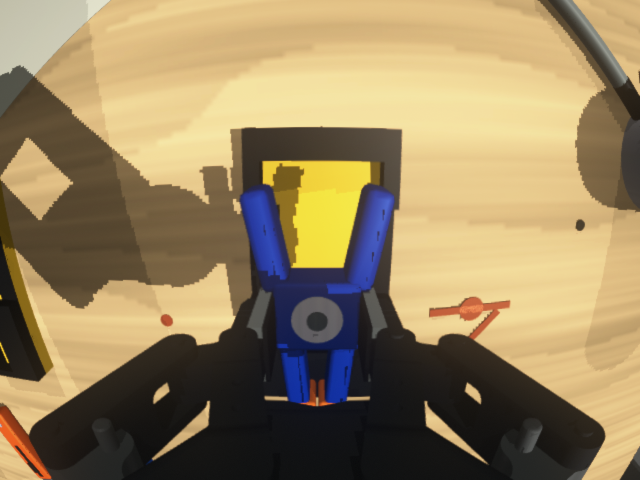

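The clamp is held straight over its pocket and centred, with its pivot at (317,320), so I'm lowering it.

Emit:
{"fn": "move_arm", "kwargs": {
  "jaw": [1, 1, 1, 1, 1, 1, 1, 0.7, 0.4, 0.3],
  "delta_pos": [
    [-0.004, 0.006, 0.15],
    [-0.004, 0.006, 0.26],
    [-0.004, 0.006, 0.32],
    [-0.004, 0.006, 0.36],
    [-0.004, 0.006, 0.385],
    [-0.004, 0.006, 0.39],
    [-0.004, 0.006, 0.39],
    [-0.004, 0.006, 0.39],
    [-0.004, 0.006, 0.39],
    [-0.004, 0.006, 0.39]
  ],
  "dr": [
    [0, 0, 0],
    [0, 0, 0],
    [0, 0, 0],
    [0, 0, 0],
    [0, 0, 0],
    [0, 0, 0],
    [0, 0, 0],
    [0, 0, 0],
    [0, 0, 0],
    [0, 0, 0]
  ]
}}

```text
clock: 4.7
eef_pos: [0.4434, 0.3972, 0.0208]
eef_rot: [0.001, 0.028, 1.0, 0.0]
contact_force: [0.1, 0.1, -0.2]
grip_width: 0.0592
grip_force: 0.0
```

```bash
python3 - <<'E'
from h import *
go(.418,-.077,.25,3.2)
E
```

```text
t 4.7 p [0.4434 0.3972 0.0208] j6 -0.97 yaw 86.8 w 0.0592 F [ 0.1  0.1 -0.2]
 delta [-0.0066 -2.3737 -1.1479]
 dr [ 0.0002  0.0004 -0.0355] deg 6.4 j6~ -1.81
 dr [ 6.000e-04 -3.000e-04  9.645e-01] deg 173.6 j6~ 1.33
```

Emit:
{"fn": "move_arm", "kwargs": {
  "jaw": [0.3, 0.3, 0, 0, 0, 0, 0],
  "delta_pos": [
    [0, 0, -0.15],
    [0, 0, -0.4],
    [0, 0, -0.65],
    [0, -0.25, -0.9],
    [0, -0.5, -1],
    [0, -0.75, -1],
    [0, -1, -1]
  ],
  "dr": [
    [0, 0, 0],
    [0, 0, 0],
    [0, 0, 0],
    [0, 0, 0],
    [0, 0, 0],
    [0, 0, 0],
    [0, 0, -0.01]
  ]
}}

```text
clock: 5.4
eef_pos: [0.4336, 0.2174, 0.2212]
eef_rot: [0.002, 0.011, 1.0, 0.0]
contact_force: [0.8, -0.8, -0.2]
grip_width: 0.086
grip_force: 0.0
```

Emit:
{"fn": "move_arm", "kwargs": {
  "jaw": [0, 0, 0, 0, 0, 0],
  "delta_pos": [
    [-0.1, -0.25, -0.1],
    [-0.2, -0.5, -0.2],
    [-0.3, -0.75, -0.35],
    [-0.4, -1, -0.35],
    [-0.4, -1, -0.35],
    [-0.4, -1, -0.35]
  ],
  "dr": [
    [0, 0, -0.01],
    [0, 0, -0.02],
    [0, 0, -0.025],
    [0, 0, -0.025],
    [0, 0, -0.025],
    [0, 0, -0.025]
  ]
}}

```text
clock: 6.0
eef_pos: [0.5103, 0.0129, 0.2905]
eef_rot: [0.002, -0.025, 1.0, -0.001]
contact_force: [-0.5, 0.7, 0.1]
grip_width: 0.0854
grip_force: 0.0
```

```bash
python3 - <<'E'
from h import *
c=eyes.calibration("wrist"); p,d=eyes.snapshot("wrist"); np.savez("w3.npz",p=p,d=d,**c); cv2.imwrite("pics/w3.png",p[:,:,::-1])
go(.418,-.077,.15,3.2)
E
```

```text
t 6.05 p [0.5087 0.0149 0.2897] j6 -1.81 yaw 92.9 w 0.0855 F [-0.2  1.6  0.2]
 delta [ 0.4773 -0.4359  0.6979]
 dr [-0.0001  0.0005 -0.0017] deg 0.3 j6~ -1.81
 dr [7.000e-04 1.000e-04 9.983e-01] deg 179.7 j6~ 1.33
```

View pics/w3.png

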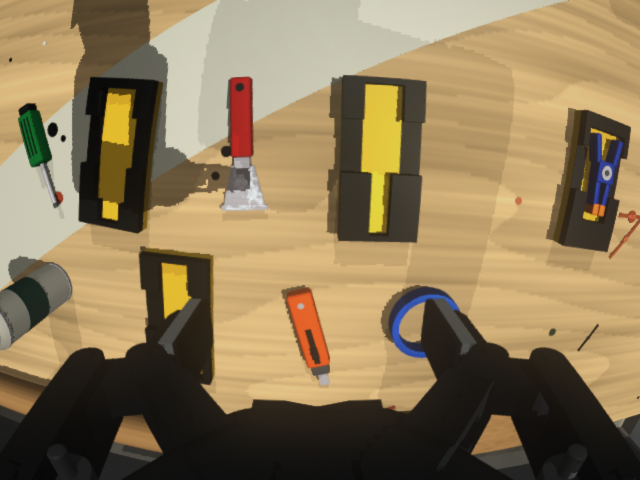

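This view shows the knife with its handle at (241,115) and blade at (244,190), the cutter at (308,330) and the screwdriver at (38,150). The clamp lies in its pocket at (606,175). The cutter insert's corners are (92,77), (160,80), (139,232) and (79,221), and the screwdriver insert's are (342,75), (426,80), (416,241) and (338,240).

```bash
python3 - <<'E'
from h import *
c=dict(np.load("w3.npz"));p=c["p"]
hsv=cv2.cvtColor(p,cv2.COLOR_RGB2HSV).astype(int); H,S,V=hsv[...,0],hsv[...,1],hsv[...,2]
print("cut ins");block(c,[(92,77),(160,80),(139,232),(79,221)]);print("screw ins"); block(c,[(342,75),(426,80),(416,241),(338,240)])
Y=(H>19)&(H<36)&(S>150)&(V>60)
M={"cutY":(Y,(95,80,140,225),.014),"screwY":(Y,(355,78,410,240),.014),
"knife":(((H<6)|(H>172))&(S>120),(225,70,260,162),.010),"kblade":((S<60)&(V>120),(220,160,270,212),.009),
"cutter":((H<14)&(S>170)&(V>90),(280,285,333,375),.012),"screw":((H>42)&(H<90)&(S>100),(15,95,55,170),.014),
"shaft":((H>90)&(S<80)&(V>100),(40,160,65,210),.013)}
for n,(m,b,z) in M.items():
  try:
    q=biggest(m,b);P=cast(c,q,z,True);print(n,len(q),np.round(rect(P),1),np.round(P.mean(0)[:2]*1000,1))
  except ValueError: print(n,"none")
E
```

```text
cut ins
centre [ 462.2 -235. ] len 183.4 wid 95.0 angle -9.0 origin [ 447.4 -232.7]
screw ins
centre [462.6  80.8] len 183.5 wid 91.9 angle 1.7 origin [447.6  80.4]
cutY 3615 [ 465.  -240.3  166.6   49.3   -7.9] [ 458.  -240.5]
screwY 4555 [463.3  81.1 172.5  45.3   1.1] [449.5  81.1]
knife 1687 [421.3 -79.3  92.3  25.2   3.2] [422.2 -79. ]
kblade 1164 [501.  -74.3  59.   55.6   2.2] [509.7 -72.2]
cutter 1725 [683.8   9.7 117.9  33.   16.6] [678.3   8.4]
screw 1177 [ 433.3 -383.9   83.2   44.3   19.9] [ 433.4 -383.2]
shaft 94 [ 498.8 -359.4   56.6    5.8   19.3] [ 498.7 -359.5]
```

```bash
python3 -c "
from h import *
go(.438,-.078,.10,3.2)"
```

```text
t 6.05 p [0.5087 0.0149 0.2897] j6 -1.81 yaw 92.9 w 0.0855 F [-0.2  1.6  0.2]
 delta [ 0.378 -0.446  0.948]
 dr [-0.0001  0.0005 -0.0017] deg 0.3 j6~ -1.8
 dr [7.000e-04 1.000e-04 9.983e-01] deg 179.7 j6~ 1.34
```

Emit:
{"fn": "move_arm", "kwargs": {
  "jaw": [0, 0, 0, 0, 0, 0, 0],
  "delta_pos": [
    [0.1, -0.12, 0.2],
    [0.2, -0.24, 0.42],
    [0.3, -0.36, 0.64],
    [0.378, -0.446, 0.85],
    [0.378, -0.446, 0.95],
    [0.378, -0.446, 0.95],
    [0.378, -0.446, 0.95]
  ],
  "dr": [
    [0, 0, 0],
    [0, 0, -0.001],
    [0, 0, -0.001],
    [0, 0, -0.002],
    [0, 0, -0.002],
    [0, 0, -0.002],
    [0, 0, -0.002]
  ]
}}

```text
clock: 6.75
eef_pos: [0.4374, -0.0757, 0.0993]
eef_rot: [-0.0, -0.031, 1.0, 0.0]
contact_force: [-0.3, -0.6, 0.2]
grip_width: 0.0855
grip_force: 0.0
```

```bash
python3 -c "
from h import *
go(.438,-.078,.006,3.2)"
```

```text
t 6.75 p [ 0.4374 -0.0757  0.0993] j6 -2.06 yaw 93.5 w 0.0855 F [-0.3 -0.6  0.2]
 delta [-0.0026 -0.0122  0.4666]
 dr [ 0.0002 -0.0002  0.0018] deg 0.3 j6~ -1.8
 dr [ 4.000e-04  3.000e-04 -9.982e-01] deg 179.7 j6~ 1.34
```

Emit:
{"fn": "move_arm", "kwargs": {
  "jaw": [0, 0, 0, 0, 0.5, 1, 1, 1, 1, 1],
  "delta_pos": [
    [0, -0.01, 0.15],
    [0, -0.01, 0.3],
    [0, -0.01, 0.42],
    [0, -0.01, 0.466],
    [0, -0.01, 0.466],
    [0, -0.01, 0.466],
    [0, -0.01, 0.466],
    [0, -0.01, 0.466],
    [0, -0.01, 0.466],
    [0, -0.01, 0.466]
  ],
  "dr": [
    [0, 0, 0],
    [0, 0, 0],
    [0, 0, 0],
    [0, 0, 0],
    [0, 0, 0],
    [0, 0, 0],
    [0, 0, 0],
    [0, 0, 0],
    [0, 0, 0],
    [0, 0, 0]
  ]
}}

```text
clock: 7.75
eef_pos: [0.4382, -0.0788, 0.0072]
eef_rot: [0.001, -0.03, 1.0, -0.001]
contact_force: [0.0, 0.9, 8.7]
grip_width: 0.0222
grip_force: 59.1
```

```bash
python3 -c "
from h import *
go(.667,-.167,.20,-2.7)"
```

```text
t 7.75 p [ 0.4382 -0.0788  0.0072] j6 -2.06 yaw 93.5 w 0.0222 F [0.  0.9 8.7]
 delta [-1.1172 -0.5104 -0.9613]
 dr [-0.0003  0.0007  0.0343] deg 6.2 j6~ -1.77
 dr [-1.100e-03 -5.000e-04 -9.657e-01] deg 173.8 j6~ 1.37
```

Emit:
{"fn": "move_arm", "kwargs": {
  "jaw": [1, 1, 1, 1, 1, 1, 1],
  "delta_pos": [
    [0, 0, -0.12],
    [0, 0, -0.35],
    [-0.15, -0.07, -0.55],
    [-0.35, -0.16, -0.65],
    [-0.55, -0.25, -0.75],
    [-0.75, -0.35, -0.8],
    [-0.9, -0.42, -0.8]
  ],
  "dr": [
    [0, 0, 0],
    [0, 0, 0],
    [0, 0, 0.01],
    [0, 0, 0.02],
    [0, 0, 0.034],
    [0, 0, 0.034],
    [0, 0, 0.034]
  ]
}}

```text
clock: 8.45
eef_pos: [0.6259, -0.1533, 0.1691]
eef_rot: [0.003, 0.023, 1.0, -0.001]
contact_force: [0.3, -0.2, -1.1]
grip_width: 0.0221
grip_force: 59.5
```

```bash
python3 - <<'E'
from h import *
c=eyes.calibration("wrist"); p,d=eyes.snapshot("wrist"); np.savez("w4.npz",p=p,d=d,**c); cv2.imwrite("pics/w4.png",p[:,:,::-1])
go(.667,-.167,.10,-2.7)
E
```

```text
t 8.5 p [ 0.6307 -0.1558  0.1684] j6 -1.94 yaw 87.3 w 0.0219 F [ 5.5 -2.1 -1. ]
 delta [-0.1793 -0.0457  0.3445]
 dr [-0.0016  0.0042 -0.0001] deg 0.8 j6~ -1.77
 dr [0.0066 0.0025 0.9999] deg 180.0 j6~ 1.37
```

View pics/w4.png

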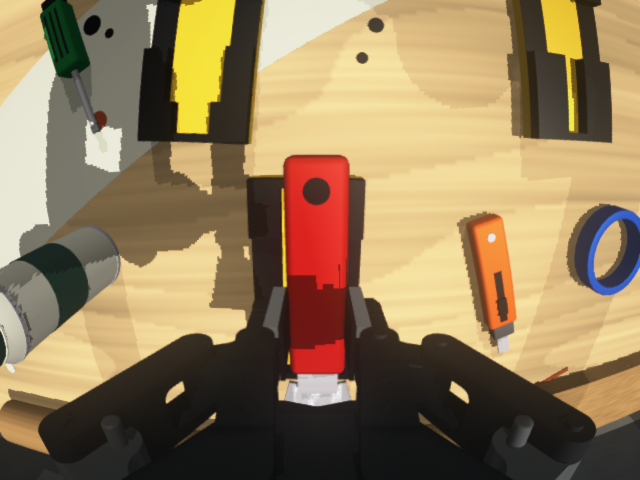

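The knife is held straight over its insert, whose near-end corners are at (248,177) and (364,179). The cutter's body runs from (487,215) to (502,335), and the can is well clear.

```bash
python3 - <<'E'
from h import *
c=dict(np.load("w4.npz"));p=c["p"]
P=cast(c,[(248,177),(364,179)],.028,True)[:,:2]*1000; print(P,P.mean(0),np.linalg.norm(P[0]-P[1]), "angle",np.degrees(np.arctan2(*(P[0]-P[1])))*-1)
a=np.radians(-2.7); print("origin", P.mean(0)+77.5*np.array([np.cos(a),np.sin(a)]))
hsv=cv2.cvtColor(p,cv2.COLOR_RGB2HSV).astype(int); H,S,V=hsv[...,0],hsv[...,1],hsv[...,2]
q=biggest((H<14)&(S>150)&(V>90),(455,205,520,340)); Q=cast(c,q,.012,True); print("cutter",np.round(rect(Q),1))
print("can base",cast(c,[(110,270)],.03,True))
E
```

```text
[[ 585.1637555  -205.29009922]
 [ 591.02716315 -116.31671505]] [ 588.09545933 -160.80340713] 89.16637617392635 angle 176.22962026315673
origin [ 665.50942464 -164.45415706]
cutter [684.    8.9 118.6  36.2  16.8]
can base [[ 0.65738307 -0.3432953   0.03      ]]
```

```bash
python3 -c "
from h import *
go(.666,-.166,.022,-3)"
```

```text
t 8.5 p [ 0.6307 -0.1558  0.1684] j6 -1.94 yaw 87.3 w 0.0219 F [ 5.5 -2.1 -1. ]
 delta [-0.1689 -0.039   0.7344]
 dr [-0.0016  0.0042  0.0016] deg 0.9 j6~ -1.76
 dr [-0.0066 -0.0025 -0.9984] deg 179.7 j6~ 1.38
```

Emit:
{"fn": "move_arm", "kwargs": {
  "jaw": [1, 1, 1, 1, 1, 1],
  "delta_pos": [
    [-0.1, -0.03, 0.1],
    [-0.2, -0.05, 0.3],
    [-0.2, -0.05, 0.4],
    [-0.2, -0.05, 0.4],
    [-0.2, -0.05, 0.4],
    [-0.2, -0.05, 0.4]
  ],
  "dr": [
    [0, 0, 0],
    [0, 0, 0],
    [0, 0, 0],
    [0, 0, 0],
    [0, 0, 0],
    [0, 0, 0]
  ]
}}

```text
clock: 9.1
eef_pos: [0.6623, -0.1636, 0.0877]
eef_rot: [0.001, 0.023, 1.0, -0.0]
contact_force: [1.2, 0.2, -0.5]
grip_width: 0.022
grip_force: 59.5
```

```bash
python3 -c "
from h import *
go(.666,-.166,.022,-3)"
```

```text
t 9.1 p [ 0.6623 -0.1636  0.0877] j6 -1.93 yaw 87.3 w 0.022 F [ 1.2  0.2 -0.5]
 delta [-0.0181 -0.0106  0.3286]
 dr [-0.0003  0.0007  0.0019] deg 0.4 j6~ -1.76
 dr [-1.200e-03 -4.000e-04 -9.981e-01] deg 179.7 j6~ 1.38
```

Emit:
{"fn": "move_arm", "kwargs": {
  "jaw": [1, 1, 1, 1, 1, 1, 1, 0.7, 0.5, 0.4],
  "delta_pos": [
    [-0.018, -0.01, 0.1],
    [-0.018, -0.01, 0.2],
    [-0.018, -0.01, 0.26],
    [-0.018, -0.01, 0.3],
    [-0.018, -0.01, 0.325],
    [-0.018, -0.01, 0.33],
    [-0.018, -0.01, 0.33],
    [-0.018, -0.01, 0.33],
    [-0.018, -0.01, 0.33],
    [-0.018, -0.01, 0.33]
  ],
  "dr": [
    [0, 0, 0.002],
    [0, 0, 0.002],
    [0, 0, 0.002],
    [0, 0, 0.002],
    [0, 0, 0.002],
    [0, 0, 0.002],
    [0, 0, 0.002],
    [0, 0, 0.002],
    [0, 0, 0.002],
    [0, 0, 0.002]
  ]
}}

```text
clock: 10.1
eef_pos: [0.6657, -0.1657, 0.0201]
eef_rot: [0.0, 0.026, 1.0, -0.0]
contact_force: [-0.1, 0.2, 0.4]
grip_width: 0.0511
grip_force: 0.0
```

```bash
python3 -c "
from h import *
go(.685,.010,.12,16.7)"
```

```text
t 10.1 p [ 0.6657 -0.1657  0.0201] j6 -1.92 yaw 87.0 w 0.0511 F [-0.1  0.2  0.4]
 delta [-0.0508  0.8823 -0.4995]
 dr [-1.000e-04  3.000e-04 -1.095e-01] deg 19.7 j6~ -1.85
 dr [4.000e-04 2.000e-04 8.905e-01] deg 160.3 j6~ 1.29
```

Emit:
{"fn": "move_arm", "kwargs": {
  "jaw": [0.4, 0.4, 0, 0, 0, 0, 0, 0, 0],
  "delta_pos": [
    [0, 0, -0.1],
    [0, 0, -0.3],
    [0, 0.1, -0.5],
    [-0.02, 0.3, -0.5],
    [-0.03, 0.5, -0.5],
    [-0.05, 0.7, -0.5],
    [-0.05, 0.88, -0.5],
    [-0.05, 0.88, -0.5],
    [-0.05, 0.88, -0.5]
  ],
  "dr": [
    [0, 0, 0],
    [0, 0, 0],
    [0, 0, -0.03],
    [0, 0, -0.06],
    [0, 0, -0.09],
    [0, 0, -0.11],
    [0, 0, -0.11],
    [0, 0, -0.11],
    [0, 0, -0.11]
  ]
}}

```text
clock: 11.0
eef_pos: [0.6846, 0.0105, 0.1199]
eef_rot: [-0.0, -0.147, 0.989, -0.0]
contact_force: [0.4, -0.1, -0.2]
grip_width: 0.0855
grip_force: 0.0
```

```bash
python3 - <<'E'
from h import *
c=eyes.calibration("wrist"); p,d=eyes.snapshot("wrist"); np.savez("w5.npz",p=p,d=d,**c); cv2.imwrite("pics/w5.png",p[:,:,::-1])
go(.685,.0097,.008,16.7)
E
```

```text
t 11.05 p [0.6847 0.0094 0.1199] j6 -2.01 yaw 106.8 w 0.0853 F [ 1.  -0.8  0.9]
 delta [-0.0022  0.0015  0.5594]
 dr [-0.0002  0.      0.0006] deg 0.1 j6~ -1.85
 dr [-0.000e+00 -3.000e-04 -9.994e-01] deg 179.9 j6~ 1.29
```

View pics/w5.png

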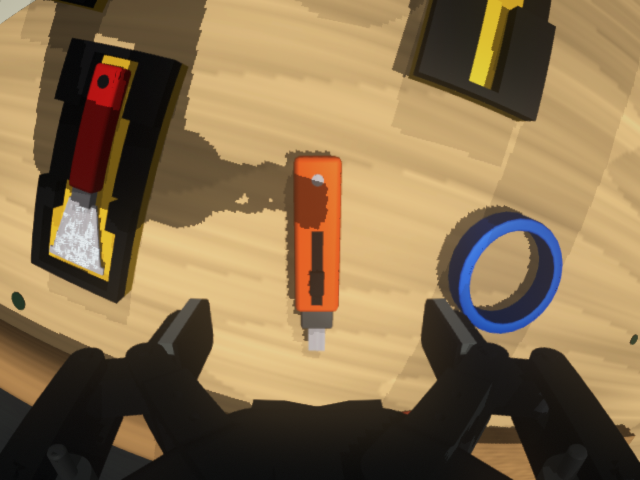

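The knife lies flat in its pocket, and the cutter is aligned under the fingers at (318,235) with the tape clear.

Emit:
{"fn": "move_arm", "kwargs": {
  "jaw": [0, 0, 0, 0, 0.5, 1, 1, 1, 1, 1],
  "delta_pos": [
    [0, 0, 0.2],
    [0, 0, 0.4],
    [0, 0, 0.52],
    [0, 0, 0.56],
    [0, 0, 0.56],
    [0, 0, 0.56],
    [0, 0, 0.56],
    [0, 0, 0.56],
    [0, 0, 0.56],
    [0, 0, 0.56]
  ],
  "dr": [
    [0, 0, 0],
    [0, 0, 0],
    [0, 0, 0],
    [0, 0, 0],
    [0, 0, 0],
    [0, 0, 0],
    [0, 0, 0],
    [0, 0, 0],
    [0, 0, 0],
    [0, 0, 0]
  ]
}}

```text
clock: 12.05
eef_pos: [0.6862, 0.0094, 0.0102]
eef_rot: [0.002, -0.146, 0.989, -0.001]
contact_force: [-0.7, -0.4, 6.2]
grip_width: 0.0298
grip_force: 60.7
```

```bash
python3 -c "
from h import *
go(.448,-.236,.14,-7.9)"
```

```text
t 12.05 p [0.6862 0.0094 0.0102] j6 -2.01 yaw 106.8 w 0.0298 F [-0.7 -0.4  6.2]
 delta [ 1.4923 -0.8318 -0.6529]
 dr [-0.0004  0.0012  0.1372] deg 24.7 j6~ -1.92
 dr [-1.700e-03 -5.000e-04 -8.628e-01] deg 155.3 j6~ 1.22
```

Emit:
{"fn": "move_arm", "kwargs": {
  "jaw": [1, 1, 1, 1, 1, 1, 1, 1],
  "delta_pos": [
    [0, 0, -0.12],
    [0, 0, -0.35],
    [0.1, -0.06, -0.55],
    [0.3, -0.17, -0.65],
    [0.5, -0.28, -0.65],
    [0.7, -0.39, -0.65],
    [0.85, -0.47, -0.65],
    [0.95, -0.53, -0.65]
  ],
  "dr": [
    [0, 0, 0],
    [0, 0, 0],
    [0, 0, 0.03],
    [0, 0, 0.06],
    [0, 0, 0.09],
    [0, 0, 0.12],
    [0, 0, 0.137],
    [0, 0, 0.137]
  ]
}}

```text
clock: 12.85
eef_pos: [0.5309, -0.1477, 0.1382]
eef_rot: [-0.001, 0.07, 0.998, 0.0]
contact_force: [0.8, -0.0, -1.6]
grip_width: 0.03
grip_force: 59.9
```

```bash
python3 -c "
from h import *
go(.448,-.236,.12,-7.9)"
```

```text
t 12.85 p [ 0.5309 -0.1477  0.1382] j6 -1.9 yaw 82.0 w 0.03 F [ 0.8 -0.  -1.6]
 delta [ 0.3488 -0.4947  0.0915]
 dr [ 0.     -0.0004 -0.0006] deg 0.1 j6~ -1.92
 dr [-6.000e-04 -0.000e+00  9.994e-01] deg 179.9 j6~ 1.22
```

Emit:
{"fn": "move_arm", "kwargs": {
  "jaw": [1, 1, 1, 1, 1, 1],
  "delta_pos": [
    [0.12, -0.18, 0.05],
    [0.25, -0.36, 0.09],
    [0.35, -0.495, 0.09],
    [0.35, -0.495, 0.09],
    [0.35, -0.495, 0.09],
    [0.35, -0.495, 0.09]
  ],
  "dr": [
    [0, 0, 0],
    [0, 0, 0],
    [0, 0, 0],
    [0, 0, 0],
    [0, 0, 0],
    [0, 0, 0]
  ]
}}

```text
clock: 13.45
eef_pos: [0.451, -0.2347, 0.1202]
eef_rot: [0.0, 0.068, 0.998, -0.0]
contact_force: [0.3, -0.0, -0.4]
grip_width: 0.0303
grip_force: 59.9
```

```bash
python3 - <<'E'
from h import *
c=eyes.calibration("wrist"); p,d=eyes.snapshot("wrist"); np.savez("w6.npz",p=p,d=d,**c); cv2.imwrite("pics/w6.png",p[:,:,::-1])
go(.448,-.236,.024,-7.9)
E
```

```text
t 13.5 p [ 0.4511 -0.2345  0.1202] j6 -2.13 yaw 82.2 w 0.0304 F [ 0.4  1.2 -1.7]
 delta [ 0.0148 -0.0094  0.4808]
 dr [-0.0001  0.0002  0.0006] deg 0.1 j6~ -1.92
 dr [-4.000e-04 -1.000e-04 -9.994e-01] deg 179.9 j6~ 1.22
```

View pics/w6.png

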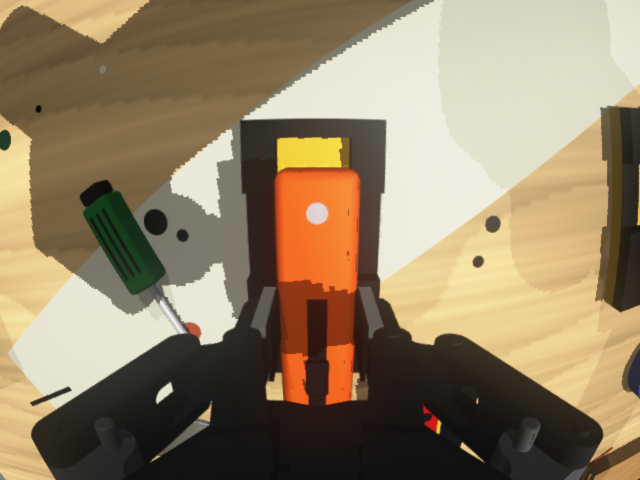

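The cutter is over its pocket, straight, with the block's near corners at (245,120) and (385,121). The screwdriver handle runs from (97,190) to (148,290).

```bash
python3 - <<'E'
from h import *
c=dict(np.load("w6.npz"));p=c["p"]
P=cast(c,[(245,120),(385,121)],.028,True)[:,:2]*1000; print(P,P.mean(0),np.linalg.norm(P[0]-P[1]))
a=np.radians(-7.9); print("origin", P.mean(0)+77.5*np.array([np.cos(a),np.sin(a)]))
hsv=cv2.cvtColor(p,cv2.COLOR_RGB2HSV).astype(int); H,S,V=hsv[...,0],hsv[...,1],hsv[...,2]
q=biggest((H>42)&(H<90)&(S>110),(70,180,175,300)); Q=cast(c,q,.014,True); print("screw",np.round(rect(Q),1))
print(cast(c,[(97,190),(148,285),(192,333)],.016,True))
E
```

```text
[[ 364.80933491 -268.74546477]
 [ 377.39816884 -181.95478527]] [ 371.10375188 -225.35012502] 87.6989212485298
origin [ 447.86823528 -236.00207734]
screw [ 433.1 -383.9   77.8   40.4   19. ]
[[ 0.39048646 -0.3942398   0.016     ]
 [ 0.47002681 -0.36945375  0.016     ]
 [ 0.51438139 -0.34355048  0.016     ]]
```

Origin confirmed, so I'm laying the cutter in.

Emit:
{"fn": "move_arm", "kwargs": {
  "jaw": [1, 1, 1, 1, 1, 1, 1, 0.7, 0.5, 0.35],
  "delta_pos": [
    [0.014, -0.008, 0.2],
    [0.014, -0.008, 0.34],
    [0.014, -0.008, 0.42],
    [0.014, -0.008, 0.455],
    [0.014, -0.008, 0.48],
    [0.014, -0.008, 0.482],
    [0.014, -0.008, 0.482],
    [0.014, -0.008, 0.482],
    [0.014, -0.008, 0.482],
    [0.014, -0.008, 0.482]
  ],
  "dr": [
    [0, 0, 0],
    [0, 0, 0],
    [0, 0, 0],
    [0, 0, 0],
    [0, 0, 0],
    [0, 0, 0],
    [0, 0, 0],
    [0, 0, 0],
    [0, 0, 0],
    [0, 0, 0]
  ]
}}

```text
clock: 14.5
eef_pos: [0.4476, -0.2366, 0.0239]
eef_rot: [0.0, 0.069, 0.998, -0.0]
contact_force: [0.2, 0.6, 0.0]
grip_width: 0.0547
grip_force: 0.0
```

```bash
python3 -c "
from h import *
go(.447,-.377,.15,19.5)"
```

```text
t 14.5 p [ 0.4476 -0.2366  0.0239] j6 -2.14 yaw 82.1 w 0.0547 F [0.2 0.6 0. ]
 delta [-0.0936 -0.6962 -0.6303]
 dr [-0.0002  0.0002 -0.1521] deg 27.4 j6~ -2.61
 dr [3.000e-04 3.000e-04 8.479e-01] deg 152.6 j6~ 0.53
```

Emit:
{"fn": "move_arm", "kwargs": {
  "jaw": [0.35, 0.35, 0, 0, 0, 0, 0, 0, 0, 0],
  "delta_pos": [
    [0, 0, -0.15],
    [0, 0, -0.35],
    [0, -0.05, -0.6],
    [0, -0.2, -0.7],
    [0, -0.4, -0.7],
    [0, -0.6, -0.7],
    [-0.09, -0.7, -0.7],
    [-0.09, -0.7, -0.7],
    [-0.09, -0.7, -0.7],
    [-0.09, -0.7, -0.7]
  ],
  "dr": [
    [0, 0, 0],
    [0, 0, 0],
    [0, 0, 0.04],
    [0, 0, 0.08],
    [0, 0, 0.13],
    [0, 0, 0.18],
    [0, 0, 0.23],
    [0, 0, 0.28],
    [0, 0, 0.32],
    [0, 0, 0.36]
  ]
}}

```text
clock: 15.5
eef_pos: [0.4457, -0.3777, 0.1634]
eef_rot: [-0.0, 0.595, 0.804, 0.0]
contact_force: [-0.0, 0.0, 0.3]
grip_width: 0.0853
grip_force: 0.0
```

```bash
python3 -c "
from h import *
go(.4465,-.378,.15,19.5)"
```

```text
t 15.5 p [ 0.4457 -0.3777  0.1634] j6 -1.19 yaw 17.0 w 0.0853 F [-0.   0.   0.3]
 delta [-0.0026  0.0036  0.067 ]
 dr [ 1.000e-04 -1.000e-04 -5.141e-01] deg 92.5 j6~ -2.61
 dr [-1.000e-04 -1.000e-04  4.859e-01] deg 87.5 j6~ 0.53
```

Emit:
{"fn": "move_arm", "kwargs": {
  "jaw": [0, 0, 0, 0, 0, 0, 0, 0, 0, 0],
  "delta_pos": [
    [0, 0, 0],
    [0, 0, 0],
    [0, 0, 0],
    [0, 0, 0],
    [0, 0, 0],
    [0, 0, 0],
    [0, 0, 0],
    [0, 0, 0],
    [0, 0, 0],
    [0, 0, 0]
  ],
  "dr": [
    [0, 0, 0.05],
    [0, 0, 0.1],
    [0, 0, 0.15],
    [0, 0, 0.2],
    [0, 0, 0.25],
    [0, 0, 0.3],
    [0, 0, 0.35],
    [0, 0, 0.4],
    [0, 0, 0.44],
    [0, 0, 0.486]
  ]
}}

```text
clock: 16.5
eef_pos: [0.4458, -0.3774, 0.1635]
eef_rot: [-0.0, 0.983, 0.182, -0.0]
contact_force: [-0.6, -0.6, -0.3]
grip_width: 0.0854
grip_force: 0.0
```

Emit:
{"fn": "move_arm", "kwargs": {
  "jaw": [0, 0],
  "delta_pos": [
    [0, 0, 0],
    [0, 0, 0]
  ],
  "dr": [
    [0, 0, 0],
    [0, 0, 0]
  ]
}}

```text
clock: 16.7
eef_pos: [0.4458, -0.3774, 0.1635]
eef_rot: [-0.0, 0.982, 0.187, -0.0]
contact_force: [0.5, 0.5, 0.0]
grip_width: 0.0854
grip_force: 0.0
```

```bash
python3 - <<'E'
from h import *
c=eyes.calibration("wrist"); p,d=eyes.snapshot("wrist"); np.savez("w7.npz",p=p,d=d,**c); cv2.imwrite("pics/w7.png",p[:,:,::-1])
go(.4465,-.378,.010,19.5)
E
```

```text
t 16.75 p [ 0.4459 -0.3775  0.1635] j6 0.3 yaw -68.5 w 0.0857 F [-0.3 -0.4  0.2]
 delta [0.0019 0.0038 0.7676]
 dr [-0.000e+00 -1.000e-04 -9.887e-01] deg 178.0 j6~ -2.61
 dr [-0.      0.      0.0113] deg 2.0 j6~ 0.53
```

View pics/w7.png

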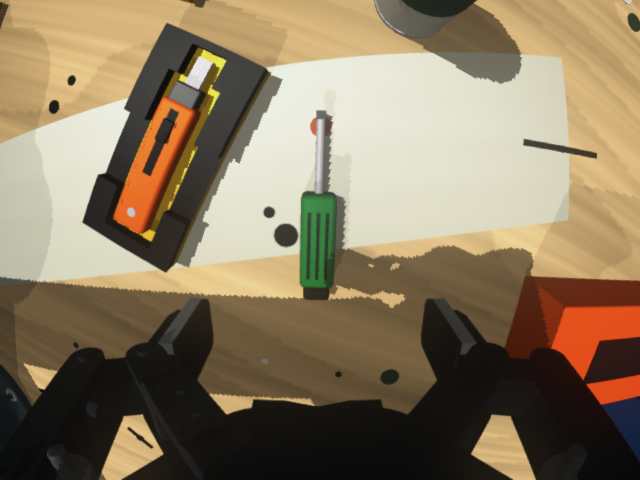

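The cutter lies in its pocket. The screwdriver is vertical in this view: tip (321,112), handle front (319,193) and cap end (316,299).

```bash
python3 - <<'E'
from h import *
c=dict(np.load("w7.npz"))
P=cast(c,[(321,112),(319,193),(316,298)],.013,True)[:,:2]*1000; u=P[0]-P[2]; L=np.linalg.norm(u); u/=L
print(P.round(1),L,np.degrees(np.arctan2(u[1],u[0])),"origins",P[0]-92*u,P[1]-27*u,P[2]+62*u)
E
```

```text
[[ 530.8 -348.2]
 [ 470.7 -370.4]
 [ 385.3 -401.6]] 155.08852826307148 20.16783088192278 origins [ 444.48886542 -379.89242307] [ 445.3587857  -379.70847747] [ 443.46707836 -380.26771629]
```

```bash
python3 -c "
from h import *
go(.4445,-.3797,.010,20.2)"
```

```text
t 16.75 p [ 0.4459 -0.3775  0.1635] j6 0.3 yaw -68.5 w 0.0857 F [-0.3 -0.4  0.2]
 delta [-0.0105  0.008   0.7676]
 dr [-0.000e+00 -1.000e-04 -9.926e-01] deg 178.7 j6~ -2.63
 dr [-0.      0.      0.0074] deg 1.3 j6~ 0.51
```

Emit:
{"fn": "move_arm", "kwargs": {
  "jaw": [0, 0, 0, 0, 0, 0.5, 1, 1, 1, 1],
  "delta_pos": [
    [-0.01, 0.008, 0.2],
    [-0.01, 0.008, 0.4],
    [-0.01, 0.008, 0.6],
    [-0.01, 0.008, 0.73],
    [-0.01, 0.008, 0.765],
    [-0.01, 0.008, 0.765],
    [-0.01, 0.008, 0.765],
    [-0.01, 0.008, 0.765],
    [-0.01, 0.008, 0.765],
    [-0.01, 0.008, 0.765]
  ],
  "dr": [
    [0, 0, 0.007],
    [0, 0, 0.007],
    [0, 0, 0.007],
    [0, 0, 0.007],
    [0, 0, 0.007],
    [0, 0, 0.007],
    [0, 0, 0.007],
    [0, 0, 0.007],
    [0, 0, 0.007],
    [0, 0, 0.007]
  ]
}}

```text
clock: 17.75
eef_pos: [0.4456, -0.3808, 0.0124]
eef_rot: [0.002, 0.985, 0.175, 0.001]
contact_force: [-0.2, 0.6, 6.2]
grip_width: 0.0267
grip_force: 60.0
```

Emit:
{"fn": "move_arm", "kwargs": {
  "jaw": [1, 1],
  "delta_pos": [
    [0, 0, 0],
    [0, 0, 0]
  ],
  "dr": [
    [0, 0, 0],
    [0, 0, 0]
  ]
}}

```text
clock: 17.95
eef_pos: [0.4456, -0.3807, 0.0124]
eef_rot: [0.002, 0.985, 0.175, 0.001]
contact_force: [-0.4, 0.6, 6.1]
grip_width: 0.0268
grip_force: 60.0
```

```bash
python3 -c "
from h import *
go(.448,.081,.15,1.4)"
```

```text
t 17.95 p [ 0.4456 -0.3807  0.0124] j6 0.32 yaw -69.9 w 0.0268 F [-0.4  0.6  6.1]
 delta [ 0.8066 -2.1613 -0.6944]
 dr [ 7.000e-04  1.400e-03 -8.959e-01] deg 161.3 j6~ -1.42
 dr [ 0.001  -0.0005  0.1041] deg 18.7 j6~ 1.73
```

Emit:
{"fn": "move_arm", "kwargs": {
  "jaw": [1, 1, 1, 1, 1, 1, 1],
  "delta_pos": [
    [0, 0, -0.12],
    [0, 0, -0.35],
    [0, 0, -0.58],
    [0.07, -0.2, -0.7],
    [0.16, -0.43, -0.7],
    [0.25, -0.67, -0.7],
    [0.34, -0.91, -0.7]
  ],
  "dr": [
    [0, 0, 0],
    [0, 0, 0],
    [0, 0, 0],
    [0, 0, 0.03],
    [0, 0, 0.06],
    [0, 0, 0.09],
    [0, 0, 0.104]
  ]
}}

```text
clock: 18.65
eef_pos: [0.4457, -0.1864, 0.1514]
eef_rot: [0.0, 1.0, 0.01, 0.001]
contact_force: [1.9, 1.2, -1.3]
grip_width: 0.0262
grip_force: 59.4
```

```bash
python3 -c "
from h import *
go(.448,.081,.15,1.4)"
```

```text
t 18.65 p [ 0.4457 -0.1864  0.1514] j6 0.92 yaw -88.8 w 0.0262 F [ 1.9  1.2 -1.3]
 delta [ 0.0395 -1.3366  0.0058]
 dr [-7.000e-04 -4.000e-04  9.988e-01] deg 179.8 j6~ -1.42
 dr [ 0.0003 -0.0004 -0.0012] deg 0.2 j6~ 1.73
```

Emit:
{"fn": "move_arm", "kwargs": {
  "jaw": [1, 1, 1, 1],
  "delta_pos": [
    [0.01, -0.25, 0],
    [0.02, -0.5, 0],
    [0.02, -0.75, 0],
    [0.02, -1, 0]
  ],
  "dr": [
    [0, 0, 0],
    [0, 0, 0],
    [0, 0, 0],
    [0, 0, 0]
  ]
}}

```text
clock: 19.05
eef_pos: [0.4448, 0.0138, 0.151]
eef_rot: [0.0, 1.0, 0.012, 0.001]
contact_force: [2.0, 0.4, -0.6]
grip_width: 0.0267
grip_force: 59.4
```

```bash
python3 -c "
from h import *
go(.448,.081,.12,1.4)"
```

```text
t 19.05 p [0.4448 0.0138 0.151 ] j6 1.33 yaw -88.6 w 0.0267 F [ 2.   0.4 -0.6]
 delta [ 0.024  -0.3355  0.1551]
 dr [-6.000e-04 -1.000e-04  9.999e-01] deg 180.0 j6~ -1.42
 dr [ 0.0001 -0.0004 -0.0001] deg 0.1 j6~ 1.73
```

Emit:
{"fn": "move_arm", "kwargs": {
  "jaw": [1, 1, 1, 1, 1, 1],
  "delta_pos": [
    [0.015, -0.2, 0.08],
    [0.02, -0.335, 0.15],
    [0.02, -0.335, 0.15],
    [0.02, -0.335, 0.15],
    [0.02, -0.335, 0.15],
    [0.02, -0.335, 0.15]
  ],
  "dr": [
    [0, 0, 0],
    [0, 0, 0],
    [0, 0, 0],
    [0, 0, 0],
    [0, 0, 0],
    [0, 0, 0]
  ]
}}

```text
clock: 19.65
eef_pos: [0.4481, 0.0779, 0.1211]
eef_rot: [0.0, 1.0, 0.011, 0.001]
contact_force: [0.6, -0.3, -1.1]
grip_width: 0.0265
grip_force: 59.5
```

```bash
python3 - <<'E'
from h import *
c=eyes.calibration("wrist"); p,d=eyes.snapshot("wrist"); np.savez("w8.npz",p=p,d=d,**c); cv2.imwrite("pics/w8.png",p[:,:,::-1])
go(.448,.081,.027,1.4)
E
```

```text
t 19.7 p [0.448  0.0779 0.121 ] j6 1.47 yaw -88.7 w 0.0264 F [-0.3 -0.5 -1.1]
 delta [-2.000e-04 -1.550e-02  4.701e-01]
 dr [-6.000e-04 -1.000e-04  9.994e-01] deg 179.9 j6~ -1.42
 dr [ 0.0001 -0.0004 -0.0006] deg 0.1 j6~ 1.73
```

View pics/w8.png

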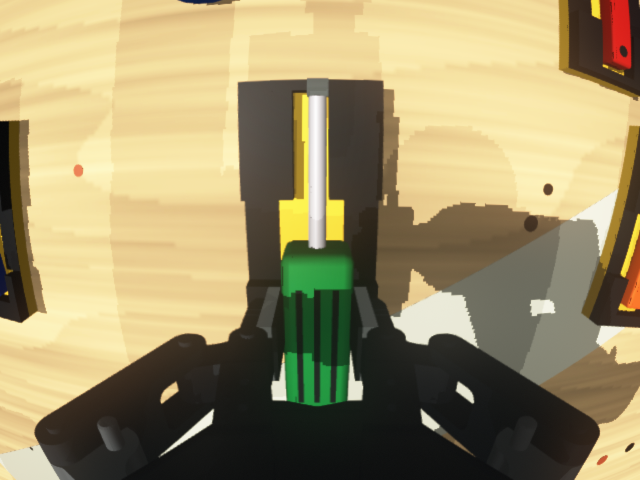

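The screwdriver is straight over its slot, with the shaft at u=317 and the slot centre at about 311. That agrees with the 3 mm sideways correction still to make, so I'm lowering it.

Emit:
{"fn": "move_arm", "kwargs": {
  "jaw": [1, 1, 1, 1, 1, 1, 1, 0.7, 0.5, 0.35],
  "delta_pos": [
    [0, -0.015, 0.18],
    [0, -0.015, 0.32],
    [0, -0.015, 0.4],
    [0, -0.015, 0.44],
    [0, -0.015, 0.465],
    [0, -0.015, 0.47],
    [0, -0.015, 0.47],
    [0, -0.015, 0.47],
    [0, -0.015, 0.47],
    [0, -0.015, 0.47]
  ],
  "dr": [
    [0, 0, 0],
    [0, 0, 0],
    [0, 0, 0],
    [0, 0, 0],
    [0, 0, 0],
    [0, 0, 0],
    [0, 0, 0],
    [0, 0, 0],
    [0, 0, 0],
    [0, 0, 0]
  ]
}}

```text
clock: 20.7
eef_pos: [0.4477, 0.0821, 0.027]
eef_rot: [0.0, 1.0, 0.012, 0.001]
contact_force: [0.3, 0.3, 0.1]
grip_width: 0.0539
grip_force: 0.0
```

Emit:
{"fn": "move_arm", "kwargs": {
  "jaw": [0.35, 0.35, 0.35, 0, 0, 0, 0, 0, 0],
  "delta_pos": [
    [0, 0, 0],
    [0, 0, -0.15],
    [0, 0, -0.4],
    [0, 0, -0.65],
    [0, 0, -0.9],
    [0.2, 0, -1],
    [0.3, 0, -1],
    [0.3, 0, -1],
    [0.3, 0, -1]
  ],
  "dr": [
    [0, 0, 0],
    [0, 0, 0],
    [0, 0, 0],
    [0, 0, 0],
    [0, 0, 0],
    [0, 0, 0],
    [0, 0, 0],
    [0, 0, 0],
    [0, 0, 0]
  ]
}}

```text
clock: 21.6
eef_pos: [0.5061, 0.0836, 0.226]
eef_rot: [-0.0, 1.0, 0.012, -0.001]
contact_force: [0.3, 0.3, -0.8]
grip_width: 0.0855
grip_force: 0.0
```

```bash
python3 - <<'E'
from h import *
c=eyes.calibration("wrist"); p,d=eyes.snapshot("wrist"); np.savez("w9.npz",p=p,d=d,**c); cv2.imwrite("pics/w9.png",p[:,:,::-1])
print(arm.get_obs()["eef_pos"])
t,d=eyes.snapshot("top"); a=np.load("top0.npz")["p"]
hsv=cv2.cvtColor(t,cv2.COLOR_RGB2HSV).astype(int); H,S=hsv[...,0],hsv[...,1]
q=biggest((H>105)&(H<135)&(S>60),(205,160,262,215)); print("tape",rect(cast(eyes.calibration("top"),q,.025)))
print("can diff",np.abs(t[150:215,465:525].astype(int)-a[150:215,465:525]).mean())
cv2.imwrite("pics/top9.png",cv2.resize(t[130:340,90:510],None,fx=1.9,fy=1.9)[:,:,::-1])
E
```

```text
[0.50534304 0.08366328 0.22559293]
tape (669.0918579101562, 162.78155517578125, 94.50584411621094, 92.54304504394531, 89.86141967773438)
can diff 14.728376068376068
```

View pics/w9.png

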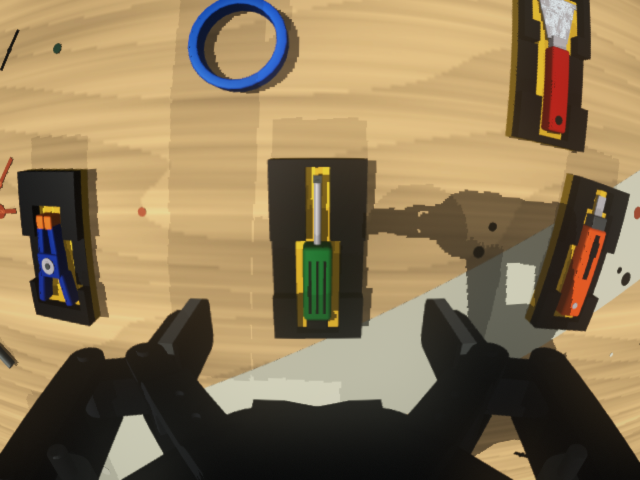

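View pics/top9.png

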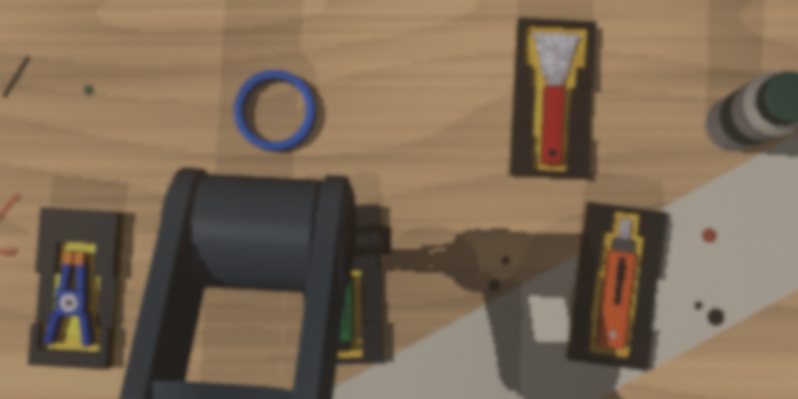

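Both views show all four tools inside their own pockets, with yellow margin around each. The tape hasn't moved, and the can stands in its original place. I'm handing in.

```bash
python3 -c "
from rig import arm
print(arm.sign_off())"
```

```text
the job is handed in; nothing more can be done
None
```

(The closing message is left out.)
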